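# Tip a wafer cassette onto its H-bar end in the tilt stand

## Task

The wafer cassette in the tilt stand stands with its wafers on edge; tip it onto its H-bar end (the end against the cradle's upright plate) so that the wafers lie level. Push the locking bolt out by its knob, push the cassette over gently with the fingertips until the cradle lies on its other stops, then push the bolt fully back in so the cradle is locked there. Only push: do not grip anything or lift the cassette out of the cradle, do not let the cradle slam, and leave the other things on the bench alone.

Things in the scene. Friction and masses are not known exactly. Their poses are not given: they have to be found in the camera images.
- stand: tilt stand, aluminium base 250x150 mm, fixed to the bench. Origin: underside of the base, below the middle of the hinge line. Its x axis runs along the hinge (bolt and knob on the -x side, toward the robot); its y axis is the direction in which the cradle tips (the cassette is on the -y side at first, on the +y side at the end); z up
- hinge (a point): middle of the hinge line of the cradle, 40 mm above the bench
- cradle (a joint): angle (rad) of the L-shaped cradle under the cassette: 0 at first, 1.571 (quarter turn toward the stand's +y) on its other stops; at both the bolt fits a notch of its index plate. Tipping takes 5 to 10 N at plain_end. The hinge has a damper: past the balance point (about 0.8 rad) the cradle sinks by itself at about 1 rad/s; it stays on the stops where it lies
- bolt (a joint): travel of the locking bolt (m): 0 fully in (cradle locked), 0.024 fully out; it leaves the notch at 0.014. Slides along the stand's x axis, out is toward -x. About 2 N of friction; it stays where it is left
- knob_mid (a point): point on the axis of the bolt's upright knob, where to push it; moves with the bolt. The knob's top is 19 mm above it. Bolt in: 140 mm from the hinge middle on the stand's -x side, 116 mm above the bench. A guide block 92 mm high stands 23 to 48 mm from it on the cassette side, so fingertips on the knob's inner side must stay above that height
- knob: the locking bolt with its upright black knob, 63 mm high and 19 mm thick; origin on the knob's axis at the height of the bolt (80 mm above the bench)
- cassette: white open-topped cassette for 100 mm wafers, 142 long, 138 wide at its top lips, 112 high (mm), 0.35 to 0.6 kg, loose between low rails of the cradle. Origin: centre of its underside, 50 mm above the bench at first. Its y axis points at the H-bar end (against the cradle's upright plate), z at its open top. At the end it stands on the H-bar end, y straight down
- plain_end (a point): where to push: middle of the outer face of the cassette's plain (-y) end wall, 85 mm above its underside, 23 mm below the wall's upper edge. At first 152 mm from the hinge line on the stand's -y side, 135 mm above the bench; swings over the top at 179 mm radius to 95 mm on the +y side, 192 mm above the bench, the wall then level and facing up
- cassette_foot (a point): centre of the cassette's underside (same as the cassette's origin)
- seat (a point): point of the cradle on which cassette_foot rests; moves with the cradle
- tweezers_black: black tweezers, 126 mm long, lying by the stand; bystander
- loupe: folded loupe, 45x30x14 mm, lying by the stand; bystander
- shipper_a: round flat wafer shipper, 117 mm across, 13 mm high; bystander
- wiper_pack: pack of wipers, 114x115x33 mm; bystander
- wash_bottle: wash bottle, 62x78x179 mm, standing; bystander
- kapton_roll: roll of film tape, 74 mm across, 19 mm high; bystander
- pen_black: black pen, 142 mm long; bystander
Things that resemble listed ones, but are neither listed nor needed, are in the scene too. Of the things that look like the cassette, the larger one is meant.

How it is judged:
By the outcome, as a careful person would: the job done as asked, in the order asked, and still so for the second after the job is handed in, with the robot touching nothing.
It also fails if it takes over 58 s, if anything falls off the work surface, if the arm or the gripper's body presses on something with over 40 N, if the wrist force passes 120 N, or if a joint passes its speed limit or range.

## Robot

A 7-joint arm with a two-finger parallel gripper is mounted at the origin on a cart in front of the work surface, level with it; the furniture and walls round the work are solid. World frame = base frame: x ahead of the robot, y to its left, z up, the work surface at z = 0. Lengths are in m, angles in rad, forces in N, time in s.
With the tool pointing down it reaches from about 0.375 to 0.925 m from the base axis. Payload 3.1 kg.
Tool frame: the origin (TCP) lies midway between the tips of the shut fingers; the grasp point (between the pads) lies 19 mm behind it; z points along the fingers, y is the line along which they close (so a half turn about z gives the same grasp; the last joint's range is limited). The gripper opens to 85 mm and grips with 20 to 120 N. Pads are 22 mm wide; open, the fingers measure 114 mm over their backs; the gripper's body (76 mm by 85 mm) begins 54 mm behind the grasp point. The pads swing forward as they close: fully open they stand 13 mm farther back than shut.
Start: joints at [1.193, 0.383, 0.044, 1.598, -0.018, 1.161, -0.05], TCP at [0.18, -0.625, 0.231] pointing down, gripper open.
Joint ranges: [-2.61, 2.61], [-0.41, 2.15], [-1.48, 1.57], [0, 2.5], [-1.57, 4.71], [0.05, 1.97], [-2.85, 2.85]. Speed limits (rad/s): [2.79, 2.79, 3.14, 3.14, 3.14, 3.14, 3.14].

## Interface

Orientations are given as a unit quaternion [w, x, y, z].
In Python, from plant import ctrl gives the robot as it stands.
- The arm moves only by the shell command python3 -m handwheel 'ROWS' [FORCE]. ROWS is text: rows parted by semicolons, each of 5 numbers parted by spaces: the shift along the tool's x, y, z in cm, then the turn about the tool's z in units of 6 degrees (1.0 is 6 degrees), then the closure in counts, from 0 (fully open) to 255 (shut). In form: dx dy dz twist fingers; .... A call has 1 to 20 rows; each row shifts and turns the commanded pose from where the row before left it, along the tool's axes as they then stand; what a row does not reach is not made up. A row lasts 1/12 s, in which the tool goes at most 41.7 mm and 7.16 degrees, less where a joint would pass 70% of its speed; a pose out of reach is approached as far as the arm can. A call with a gripper value outside its range is refused whole. The fingers move at their own pace and stop on an object; FORCE is the grip in N (left out, the last holds). Time passes only in rows, so rows that do not move let the fingers close. It gives the time, the measured TCP pose, the force, the opening and the grip force at its end, in the units of the state.
- ctrl.observe(): the state, without advancing time (a new reading comes with each control period).
- ctrl.read_camera(name): name is "side" or "top" or "wrist"; returns a dict with "frame" (420x560x3 uint8, red, green, blue), "depth" (420x560 float32, m along the optical axis (not along the pixel's ray), 0 where there is no reading), "mtx" (3x3 intrinsics, pixels), "world_from_camera" (4x4, takes a point from camera to world coordinates). Camera axes: x right, y up, looking along -z (the intrinsics and any distortion apply to the point x, -y, -z); pixel columns grow to the right and rows downward; lengths in m; the calibration is good to about 2 mm. A picture is of the moment at which its call begins.
- ctrl.job_done(): hands the job in; it is judged then, once.
The state is a dict: "time": time; "joint_positions": joint angles; "joint_vel": joint speeds; "effort": joint torques, N m; "position": TCP position; "eef_rot": TCP orientation; "force": force on the tool from outside, world axes, zero at the start; "moment": the same for the moment, N m; "width": finger opening in m; "gripper_force": force on a finger pad.
Only numpy, scipy, OpenCV 4.12 (cv2) and the standard library are available. Lean on these libraries where they do the work, as an engineer would, in place of code of your own. Each camera call takes 0.05 s, during which the arm holds its last target. There are 200 camera calls.

## Working session

There is one attempt and no reset: what is moved stays moved. The work goes in short steps, Python scripts to look and compute and a shell command to move; the robot and the scene stay as the last step left them, time stands still between calls to the robot, and variables do not carry over. Pictures are saved under pics/ and viewed, at most 10 in all, crops included, and the job is handed in when it is done.

```bash
mkdir -p pics; ls; cat > h.py <<'E'
import numpy as np,cv2
from plant import ctrl
def cam(n):
    d=ctrl.read_camera(n); np.savez(f'{n}.npz',**{k:d[k] for k in('frame','depth','mtx','world_from_camera')}); return d
def load(n): return dict(np.load(f'{n}.npz'))
def pts(d):
    h,w=d['depth'].shape; v,u=np.mgrid[:h,:w].astype(float); K=d['mtx']; z=d['depth']
    p=np.stack([(u-K[0,2])/K[0,0]*z,-(v-K[1,2])/K[1,1]*z,-z],-1)
    T=d['world_from_camera']; P=p@T[:3,:3].T+T[:3,3]; P[z==0]=np.nan; return P
E
python3 - <<'E'
from h import *
for n in('top','side'):
    d=cam(n); cv2.imwrite(f'pics/{n}0.png',d['frame'][...,::-1]); print(n,d['mtx'].round(1).tolist(),d['world_from_camera'].round(3).tolist())
print(ctrl.observe())
E
```

```text
pics
top [[405.0, 0.0, 275.7], [0.0, 405.0, 208.4], [0.0, 0.0, 1.0]] [[0.003, 0.996, -0.086, 0.414], [-1.0, 0.001, -0.017, -0.018], [-0.017, 0.086, 0.996, 1.292], [0.0, 0.0, 0.0, 1.0]]
side [[384.2, 0.0, 279.2], [0.0, 384.2, 204.2], [0.0, 0.0, 1.0]] [[-0.831, 0.414, -0.373, 0.028], [-0.557, -0.596, 0.578, 0.754], [0.017, 0.688, 0.726, 1.064], [0.0, 0.0, 0.0, 1.0]]
{'time': 0.1, 'joint_positions': array([ 1.19320033,  0.38378386,  0.04384341,  1.59941681, -0.01791703,
        1.16118884, -0.04991036]), 'joint_vel': array([ 3.86490999e-04, -2.58282996e-03, -1.59041307e-03, -4.06936813e-03,
       -1.22586688e-03, -2.12552274e-05,  3.51209386e-04]), 'effort': array([ 2.49265795e-03, -4.34729934e+01,  1.02985360e+00, -2.50453824e+01,
        1.10148537e-02,  5.47687960e-03,  7.86211842e-06]), 'position': array([ 0.17926813, -0.62390356,  0.22999315]), 'eef_rot': array([-1.18109482e-03,  9.90225575e-01,  1.39469943e-01, -2.24045900e-04]), 'force': array([-0.37983526,  0.58725826, -0.01790465]), 'moment': array([ 0.00577783,  0.00830313, -0.01465749]), 'gripper_force': 0.0, 'width': 0.08566608802576225}
```

View pics/top0.png

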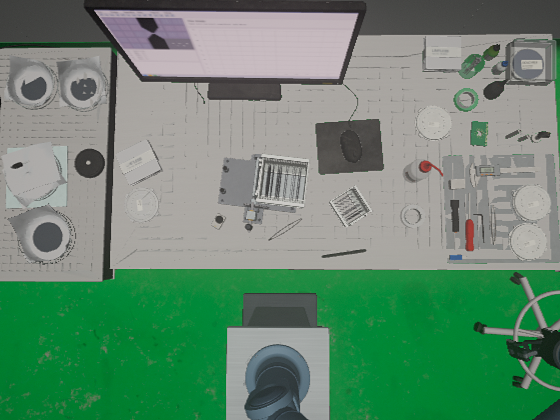

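View pics/side0.png

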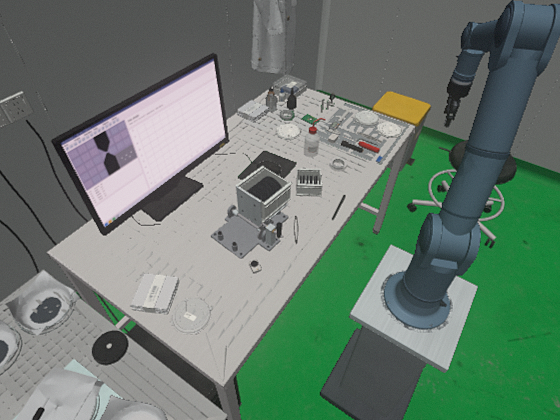

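The top view shows the stand base at about (220-308, 155-210), with the cassette at (282,180) on its right (-y world) side. The bolt and knob are near (250,215-228), toward the robot. Tweezers lie at (285,230) and the loupe at (218,220). Next I measure with depth.

```bash
python3 - <<'E'
from h import *
d=load('top');P=pts(d)
s=load('side');Q=pts(s)
def hist(P,box,n):
    m=(P[...,0]>box[0])&(P[...,0]<box[1])&(P[...,1]>box[2])&(P[...,1]<box[3])&(P[...,2]>.006)
    print(n,m.sum()); return m
# base plate: z 6..20mm in stand neighbourhood
for n,X in(('top',P),('side',Q)):
    m=hist(X,(.35,.75,-.15,.2),n)
    z=X[...,2][m]; print(np.histogram(z,bins=np.arange(0,.24,.01)))
    for lo,hi in((.14,.18),(.11,.14),(.006,.02)):
        mm=m&(X[...,2]>lo)&(X[...,2]<hi)
        p=X[mm][:,:2]
        if len(p)>5:
            r=cv2.minAreaRect((p*1000).astype(np.float32)); print(lo,hi,len(p),r)
a=cv2.resize(d['frame'][140:245,200:350],None,fx=4,fy=4,interpolation=cv2.INTER_CUBIC)
b=cv2.resize(s['frame'][155:280,200:330],None,fx=3.36,fy=3.36,interpolation=cv2.INTER_CUBIC)
c=np.zeros((420,600+0,3),np.uint8);
cv2.imwrite('pics/a.png',np.hstack([cv2.resize(a,(400,280)),cv2.resize(b,(291,280))])[...,::-1])
for (u,v) in((248,227),(250,215),(248,208)): print(u,v,P[v,u].round(3))
for (u,v) in((279,223),(279,230),(268,231)): print('s',u,v,Q[v,u].round(3))
E
```

```text
top 5409
(array([1316, 1132,   15,   32,  364,  436,  244,  173,  195,  143,   98,
        105,   97,  141,  134,  340,  363,   81,    0,    0,    0,    0,
          0]), array([0.  , 0.01, 0.02, 0.03, 0.04, 0.05, 0.06, 0.07, 0.08, 0.09, 0.1 ,
       0.11, 0.12, 0.13, 0.14, 0.15, 0.16, 0.17, 0.18, 0.19, 0.2 , 0.21,
       0.22, 0.23]))
0.14 0.18 918 ((557.2388916015625, -3.1974334716796875), (155.48678588867188, 209.8036651611328), 83.15428924560547)
0.11 0.14 343 ((547.8101806640625, -2.9162673950195312), (144.9168243408203, 222.60556030273438), 77.23328399658203)
0.006 0.02 2448 ((550.5797729492188, 25.362503051757812), (398.1913757324219, 349.5815734863281), 0.16531705856323242)
side 4416
(array([960, 582,  62,  94, 217, 146,  88, 103, 197, 143, 117, 131, 195,
       340, 425, 387, 197,  32,   0,   0,   0,   0,   0]), array([0.  , 0.01, 0.02, 0.03, 0.04, 0.05, 0.06, 0.07, 0.08, 0.09, 0.1 ,
       0.11, 0.12, 0.13, 0.14, 0.15, 0.16, 0.17, 0.18, 0.19, 0.2 , 0.21,
       0.22, 0.23]))
0.14 0.18 1041 ((587.92578125, -9.088096618652344), (150.64785766601562, 141.00071716308594), 82.8244400024414)
0.11 0.14 666 ((542.3952026367188, 0.691986083984375), (160.3063201904297, 212.48048400878906), 81.54199981689453)
0.006 0.02 1542 ((548.06201171875, 25.084564208984375), (373.59588623046875, 349.3460388183594), 0.0344516895711422)
248 227 [0.46  0.081 0.134]
250 215 [0.497 0.079 0.093]
248 208 [0.521 0.089 0.052]
s 279 223 [0.46  0.081 0.134]
s 279 230 [0.453 0.091 0.113]
s 268 231 [0.496 0.091 0.079]
```

View pics/a.png

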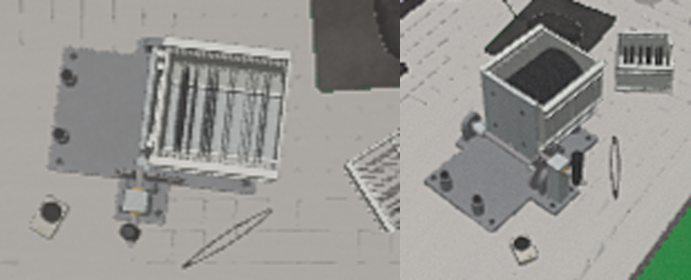

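The crop confirms the layout: guide block at (133,200), black knob at (130,232), and the loupe and tweezers clear of the push paths. I'll refine the knob and yaw, then compute the shifts.

```bash
cat >> h.py <<'E'
from scipy.spatial.transform import Rotation as R
def shift(target,yaw=None):
    """tool-frame cm to target (world) + twist units so tool x has world yaw"""
    o=ctrl.observe(); q=o['eef_rot']; r=R.from_quat([q[1],q[2],q[3],q[0]])
    x=r.as_matrix()[:,0]; y0=np.arctan2(x[1],x[0])
    return (r.inv().apply(np.array(target)-o['position'])*100).round(2), np.degrees(y0).round(1), None if yaw is None else -(np.degrees(yaw-y0)/6).round(2)
E
python3 - <<'E'
from h import *
for n in('top','side'):
    d=load(n);X=pts(d);f=d['frame'].max(-1)
    m=(np.hypot(X[...,0]-.46,X[...,1]-.081)<.03)&(X[...,2]>.1)&(f<110)
    p=X[m]; print(n,'knob',m.sum(),p.mean(0).round(4),p.min(0).round(3),p.max(0).round(3))
    t=p[p[:,2]>.128]; print(' top',len(t),t.mean(0).round(4))
    m=(X[...,2]>.152)&(X[...,2]<.172)&(X[...,0]>.45)&(X[...,0]<.72)&(abs(X[...,1])<.15)
    p=X[m][:,:2]*1000; print(' cass',cv2.minAreaRect(p.astype(np.float32)),X[m][:,2].mean())
    # base plate z~10mm
    m=(X[...,2]>.007)&(X[...,2]<.016)&(X[...,0]>.4)&(X[...,0]<.75)&(abs(X[...,1]-.08)<.15)
    mm=np.uint8(m); k,l,s,c=cv2.connectedComponentsWithStats(mm); j=1+s[1:,4].argmax()
    p=X[l==j][:,:2]*1000; print(' base',s[j],cv2.minAreaRect(p.astype(np.float32)))
E
```

```text
top knob 31 [0.4614 0.0816 0.132 ] [0.454 0.074 0.105] [0.469 0.09  0.14 ]
 top 28 [0.4616 0.0822 0.1341]
 cass ((592.220458984375, -11.2593994140625), (148.02052307128906, 138.1470489501953), 83.2993392944336) 0.16064393536151275
 base [ 216  155   41   70 1339] ((589.5015869140625, 134.26156616210938), (113.14492797851562, 224.59959411621094), 84.09366607666016)
side knob 48 [0.4549 0.089  0.123 ] [0.448 0.077 0.1  ] [0.464 0.095 0.138]
 top 22 [0.4559 0.0866 0.1332]
 cass ((587.9386596679688, -9.436264038085938), (150.0578155517578, 140.8765869140625), 83.10591125488281) 0.15951670420896866
 base [ 211  215   70   44 1034] ((583.1387329101562, 122.80607604980469), (148.2679901123047, 223.2661590576172), 89.49561309814453)
```

```bash
python3 -c "
from h import *
print(shift((.491,.079,.24),np.radians(-6.8)))"
```

```text
(array([ 49.38, -58.95,  -0.86]), np.float64(16.0), np.float64(3.81))
```

```bash
python3 -m handwheel '2.47 -2.95 -0.1 0 255;2.47 -2.95 0 0 255;2.47 -2.95 0 0 255;2.47 -2.95 0 0 255;2.47 -2.95 0 0 255;2.47 -2.95 0 0 255;2.47 -2.95 0 0 255;2.47 -2.95 0 0 255;2.47 -2.95 0 0 255;2.47 -2.95 0 0 255;2.47 -2.95 0 0 255;2.47 -2.95 0 0 255;2.47 -2.95 0 0 255;2.47 -2.95 0 0 255;2.47 -2.95 0 0 255;2.47 -2.95 0 0 255;2.47 -2.95 0 0 255;2.47 -2.95 0 0 255;2.47 -2.95 0 0 255;2.47 -2.95 0 0 255'
python3 -m handwheel '0 0 0 1 255;0 0 0 1 255;0 0 0 1 255;0 0 0 0.8 255;0 0 0 0 255;0 0 0 0 255'
python3 - <<'E'
from h import *
d=cam('wrist');t=cam('top');cv2.imwrite('pics/w1.png',d['frame'][...,::-1])
print(shift((.491,.079,.104),np.radians(-6.8)))
for n in ('wrist',):
    X=pts(d);f=d['frame'].max(-1)
    m=(np.hypot(X[...,0]-.46,X[...,1]-.083)<.035)&(X[...,2]>.127)&(X[...,2]<.145)
    p=X[m]; print(m.sum(),p.mean(0).round(4),p.min(0).round(3),p.max(0).round(3),np.argwhere(m).mean(0))
E
```

```text
time: 1.77
position: [0.4914, 0.0803, 0.232]
eef_rot: [0.0, 0.99, 0.139, -0.0]
force: [0.7, -1.1, 0.3]
width: 0.0001
gripper_force: 0.0
time: 2.27
position: [0.491, 0.0787, 0.2319]
eef_rot: [0.0, 0.998, -0.058, -0.0]
force: [-0.3, 0.1, 0.1]
width: 0.0003
gripper_force: 0.0
(array([-1.000e-02, -4.000e-02,  1.281e+01]), np.float64(-6.7), np.float64(0.02))
192 [0.4646 0.0844 0.1334] [0.459 0.076 0.127] [0.469 0.094 0.137] [244.59895833 277.796875  ]
```

View pics/w1.png

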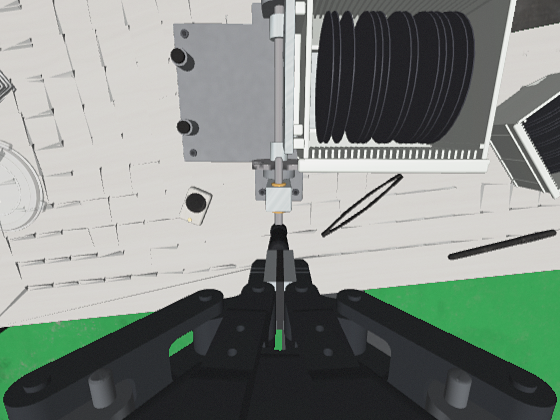

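The wrist view shows the knob at about (279,240), with the fingertips lined up on its inner side and the guide block at (278,197). I'll go down and push the bolt out.

```bash
python3 -m handwheel '0 -0.2 2.5 0 255;0 0 2.5 0 255;0 0 2.5 0 255;0 0 2.5 0 255;0 0 1.6 0 255;0 0 1.1 0 255;0 0 0 0 255;0 0 0 0 255'
python3 -m handwheel '-0.5 0 0 0 255;-0.5 0 0 0 255;-0.4 0 0 0 255;-0.4 0 0 0 255;-0.4 0 0 0 255;-0.4 0 0 0 255;0 0 0 0 255;0 0 0 0 255'
```

```text
time: 3.03
position: [0.4916, 0.0808, 0.1053]
eef_rot: [-0.0, 0.998, -0.059, -0.0]
force: [0.1, -0.4, 0.6]
width: 0.0002
gripper_force: 0.0
time: 3.7
position: [0.4656, 0.0839, 0.1055]
eef_rot: [0.0, 0.998, -0.059, 0.0]
force: [1.8, -0.6, 1.4]
width: -0.0001
gripper_force: 0.6
```

```bash
python3 -m handwheel '-0.3 0 0 0 255;-0.3 0 0 0 255;-0.2 0 0 0 255;0 0 0 0 255;0 0 0 0 255'
python3 -m handwheel '-0.2 0 0 0 255;0 0 0 0 255;0 0 0 0 255'
```

```text
time: 4.12
position: [0.4575, 0.0848, 0.1052]
eef_rot: [0.0, 0.998, -0.059, -0.0]
force: [1.7, -0.3, 1.9]
width: 0.0001
gripper_force: 0.8
time: 4.37
position: [0.4574, 0.0849, 0.1055]
eef_rot: [-0.0, 0.998, -0.059, 0.002]
force: [5.2, 0.0, -0.8]
width: -0.0002
gripper_force: 2.5
```

Bolt is on its outer stop. Retract, rise and move over to the plain end.

```bash
python3 -m handwheel '0.4 0 0 0 255;0.3 0 -0.5 0 255;0 0 -3 0 255;0 0 -3.5 0 255;0 0 -3.5 0 255;0 0 -2.5 0 255;1.8 2.5 0 0 255;2.2 3 0 0 255;2.2 3 0 0 255;2.2 3 0 0 255;2.2 3 0 0 255;1.8 2.5 0 0 255;1.25 2 0 0 255;0 0 0 0 255;0 0 0 0 255'
python3 - <<'E'
from h import *
d=cam('wrist');t=cam('top');s=cam('side')
cv2.imwrite('pics/c2.png',np.hstack([d['frame'][:, :],cv2.resize(t['frame'][140:245,220:280],(240,420))])[...,::-1])
for n,k in(('wrist',d),('top',t),('side',s)):
    X=pts(k); hg=np.array([.599,.0685]);xs=np.array([.993,-.118]);ys=np.array([.118,.993])
    q=(X[...,:2]-hg); a=q@xs; b=q@ys
    m=(abs(a)<.06)&(b<-.1)&(b>-.25)&(X[...,2]>.05)&(X[...,2]<.17)
    p=b[m&(X[...,2]>.15)]; print(n,m.sum(),'top wall b:',np.percentile(p,[1,5,20,50]).round(4) if len(p) else 0, X[m][:,2].max() if m.any() else 0)
    mm=(abs(a)<.06)&(b<-.16)&(b>-.25)&(X[...,2]<.2); print('  max z in landing',np.nanmax(X[mm][:,2]) if mm.any() else None)
hp=np.array([.599,.0685])-.19*ys
print(shift((*hp,.133),np.radians(-6.8)))
E
```

```text
time: 5.62
position: [0.5748, -0.1223, 0.2341]
eef_rot: [-0.001, 0.998, -0.061, -0.002]
force: [-1.1, 0.1, 0.8]
width: 0.0
gripper_force: 0.0
wrist 10504 top wall b: [-0.1526 -0.1524 -0.1508 -0.1326] 0.16329307829535553
  max z in landing 0.07852329004464448
top 547 top wall b: [-0.1538 -0.1533 -0.1518 -0.1404] 0.16721325576743218
  max z in landing 0.009175542583935714
side 489 top wall b: [-0.1541 -0.1525 -0.1502 -0.1329] 0.1647229521049799
  max z in landing 0.08156532420828355
(array([ 0.19,  0.18, 10.19]), np.float64(-6.6), np.float64(0.03))
```

View pics/c2.png

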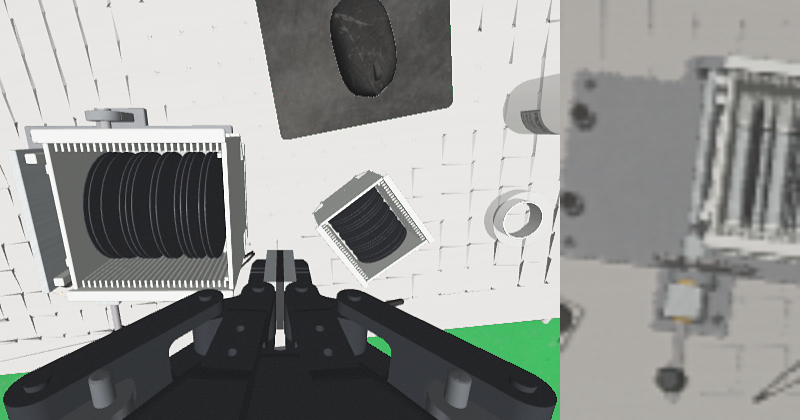

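The wrist view shows the cassette's plain end wall at the right edge of the cassette, with the shut fingers beyond it. The strip at the right shows the knob standing out. Measured wall at b=-0.1525, as expected. Descend and make contact.

```bash
python3 -m handwheel '0.2 0.2 2 0 255;0 0 3 0 255;0 0 3 0 255;0 0 2.2 0 255;0 0 0 0 255;0 -0.6 0 0 255;0 -0.6 0 0 255;0 -0.4 0 0 255;0 -0.3 0 0 255;0 0 0 0 255;0 0 0 0 255'
python3 -m handwheel '0 -0.3 0 0 255;0 -0.2 0 0 255;0 0 0 0 255;0 0 0 0 255'
```

```text
time: 6.68
position: [0.5807, -0.1035, 0.1345]
eef_rot: [0.0, 0.998, -0.059, 0.001]
force: [-1.0, -0.6, 0.6]
width: 0.0005
gripper_force: 0.0
time: 7.02
position: [0.5805, -0.0988, 0.1332]
eef_rot: [-0.0, 0.998, -0.059, -0.0]
force: [0.1, -0.2, -1.0]
width: -0.0002
gripper_force: 0.0
```

```bash
python3 -m handwheel '0 -0.2 0 0 255;0 -0.2 0 0 255;0 0 0 0 255;0 0 0 0 255'
```

```text
time: 7.35
position: [0.5806, -0.0977, 0.1332]
eef_rot: [0.001, 0.998, -0.06, -0.0]
force: [-0.5, -5.2, -0.5]
width: 0.0
gripper_force: 2.7
```

```bash
python3 -m handwheel '0 -0.45 -0.5 0 255;0 -0.47 -0.6 0 255;0 -0.48 -0.6 0 255;0 -0.5 -0.6 0 255;0 -0.55 -0.55 0 255;0 -0.55 -0.55 0 255;0 0 0 0 255'
```

```text
time: 7.93
position: [0.5845, -0.0659, 0.1684]
eef_rot: [0.001, 0.998, -0.059, -0.0]
force: [-1.9, -4.3, 2.2]
width: -0.0002
gripper_force: 2.8
```

```bash
python3 -m handwheel '0 -0.56 -0.52 0 255;0 -0.58 -0.5 0 255;0 -0.6 -0.47 0 255;0 -0.63 -0.45 0 255;0 -0.65 -0.42 0 255;0 -0.66 -0.4 0 255;0 -0.68 -0.38 0 255;0 -0.7 -0.35 0 255;0 0 0 0 255'
python3 - <<'E'
from h import *
d=cam('side');cv2.imwrite('pics/s3.png',cv2.resize(d['frame'][90:290,180:380],(600,600))[...,::-1])
E
```

```text
time: 8.68
position: [0.591, -0.011, 0.2036]
eef_rot: [-0.001, 0.998, -0.057, 0.001]
force: [-1.7, 0.1, 2.1]
width: 0.0003
gripper_force: 1.3
```

View pics/s3.png

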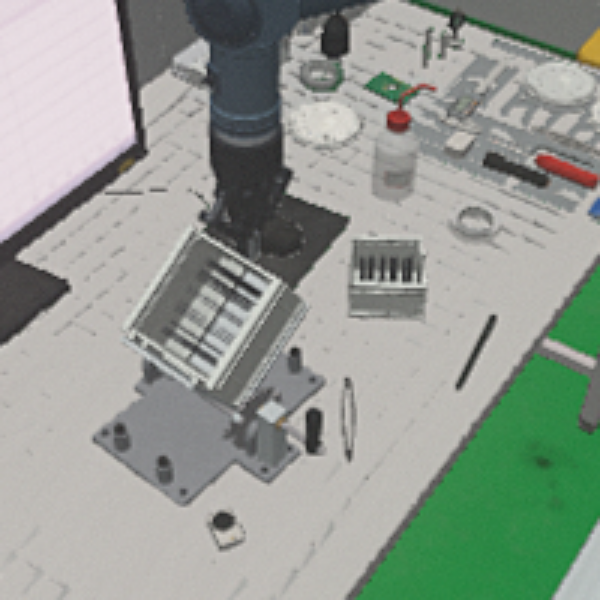

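The picture shows the cassette about 37° over, still in the cradle, fingers on the end wall near (265,235). Continue past balance.

```bash
python3 -m handwheel '0 -0.65 -0.25 0 255;0 -0.65 -0.22 0 255;0 -0.65 -0.2 0 255;0 -0.65 -0.17 0 255;0 -0.65 -0.14 0 255;0 -0.65 -0.12 0 255;0 -0.65 -0.08 0 255;0 -0.65 -0.05 0 255;0 0 0 0 255;0 0 0 0 255'
```

```text
time: 9.57
position: [0.5973, 0.041, 0.217]
eef_rot: [-0.002, 0.998, -0.057, 0.001]
force: [-3.8, -0.9, 9.1]
width: -0.0002
gripper_force: 3.7
```

```bash
python3 -m handwheel '0 -0.5 0 0 255;0 -0.5 0 0 255;0 -0.5 0 0 255;0 0 0 0 255'
python3 - <<'E'
from h import *
d=cam('side');cv2.imwrite('pics/s4.png',cv2.resize(d['frame'][90:290,180:380],(600,600))[...,::-1])
E
```

```text
time: 9.9
position: [0.5993, 0.0574, 0.2181]
eef_rot: [-0.003, 0.998, -0.057, 0.002]
force: [-4.4, 1.2, 11.4]
width: 0.0001
gripper_force: 4.5
```

View pics/s4.png

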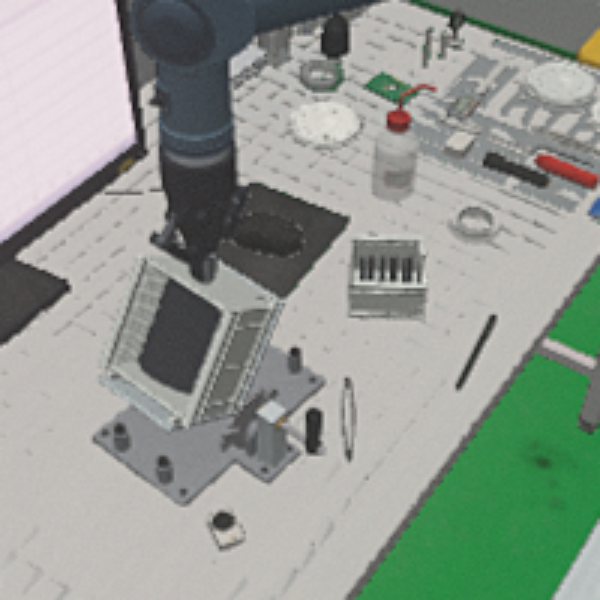

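The cassette is about 65° over, past balance, with the fingers at (205,265) still resting on the end wall. I hold and let it sink on its damper.

```bash
python3 -m handwheel '0 0 -0.3 0 255;0 0 0 0 255;0 0 0 0 255;0 0 0 0 255;0 0 0 0 255;0 0 0 0 255;0 0 0 0 255;0 0 0 0 255;0 0 0 0 255;0 0 0 0 255;0 0 0 0 255;0 0 0 0 255'
python3 - <<'E'
from h import *
s=cam('side');t=cam('top');cv2.imwrite('pics/s5.png',np.hstack([cv2.resize(s['frame'][150:270,200:320],(400,400)),cv2.resize(t['frame'][140:245,200:305],(400,400))])[...,::-1])
for n,k in(('side',s),('top',t)):
    X=pts(k);q=X[...,:2]-[.599,.0685];a=q@[.993,-.118];b=q@[.118,.993]
    m=(abs(a)<.06)&(b>.03)&(b<.12)&(X[...,2]>.12)&(X[...,2]<.25);z=X[...,2][m];bb=b[m]
    print(n,m.sum(),np.percentile(z,[5,50,95]).round(4),np.polyfit(bb,z,1).round(4),bb.min(),bb.max())
E
```

```text
time: 10.95
position: [0.5984, 0.0515, 0.2175]
eef_rot: [-0.0, 0.998, -0.059, 0.0]
force: [-0.8, 0.1, -0.2]
width: -0.0003
gripper_force: 0.0
side 904 [0.1238 0.1796 0.219 ] [-1.5308  0.2737] 0.030459164305488756 0.0992808434919211
top 325 [0.1408 0.2149 0.2202] [-1.2216  0.2758] 0.030054851789966742 0.09591489513528545
```

View pics/s5.png

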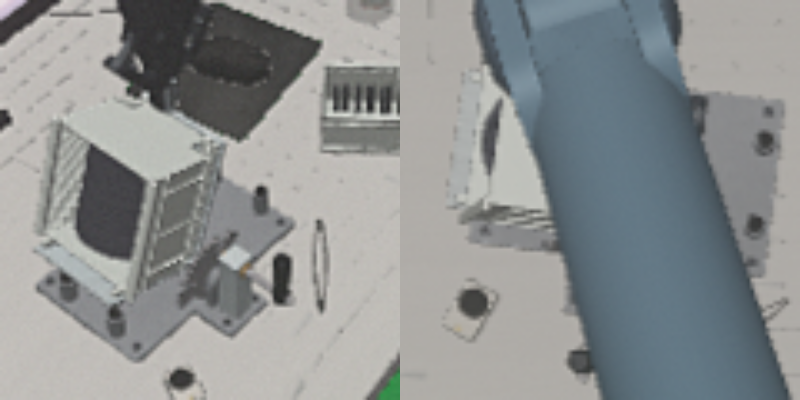

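The cassette has sunk to about level on its own and the robot is off it. I go up and around to the knob's outer side, then check the angle.

```bash
python3 -m handwheel '0 0.5 -1.5 0 255;0 0.5 -1.5 0 255;-1.5 0 0 0 255;-2.5 0 0 0 255;-3 0 0 0 255;-3 0 0 0 255;-3 0 0 0 255;-3 0 0 0 255;-2.5 0 0 0 255;-1.6 0 0 0 255;0 0 0 0 255;0 0 0 0 255'
python3 - <<'E'
from h import *
s=cam('side');w=cam('wrist');cv2.imwrite('pics/s6.png',np.hstack([cv2.resize(s['frame'][150:270,200:320],(400,400)),cv2.resize(w['frame'],(400,300),interpolation=3)[:300] if 0 else cv2.copyMakeBorder(cv2.resize(w['frame'],(400,300)),0,100,0,0,0)])[...,::-1])
for n,k in(('side',s),('wrist',w)):
    X=pts(k);q=X[...,:2]-[.599,.0685];a=q@[.993,-.118];b=q@[.118,.993]
    m=(abs(a)<.05)&(b>.03)&(b<.11)&(X[...,2]>.18)&(X[...,2]<.25);z=X[...,2][m];bb=b[m]
    print(n,m.sum(),np.percentile(z,[5,50,95]).round(4),np.polyfit(bb,z,1).round(4))
    m=(abs(b)<.03)&(a>-.2)&(a<-.13)&(X[...,2]>.1)&(X[...,2]<.145)&(k['frame'].max(-1)<110)
    p=X[m];print(' knob',len(p),p.mean(0).round(4),p.min(0).round(4),p.max(0).round(4))
print(shift((.401,.0925,.116),np.radians(-6.8)))
E
```

```text
time: 12.05
position: [0.3976, 0.0653, 0.2478]
eef_rot: [0.001, 0.998, -0.059, 0.001]
force: [0.9, -0.1, 0.8]
width: -0.0001
gripper_force: 0.0
side 568 [0.1884 0.1908 0.1935] [0.003  0.1906]
 knob 49 [0.4334 0.0915 0.1223] [0.4262 0.0808 0.101 ] [0.4439 0.0976 0.1356]Traceback (most recent call last):
  File "<stdin>", line 6, in <module>
    return _quantile_unchecked(
        a, q, axis, out, overwrite_input, method, keepdims, weights)
    return _ureduce(a,
                    func=_quantile_ureduce_func,
    ...<5 lines>...
                    overwrite_input=overwrite_input,
                    method=method)
    r = func(a, **kwargs)
    result = _quantile(arr,
                       quantiles=q,
    ...<2 lines>...
                       out=out,
                       weights=wgt)
    slices_having_nans = np.isnan(arr[-1, ...])
                                  ~~~^^^^^^^^^
IndexError: index -1 is out of bounds for axis 0 with size 0
```

View pics/s6.png

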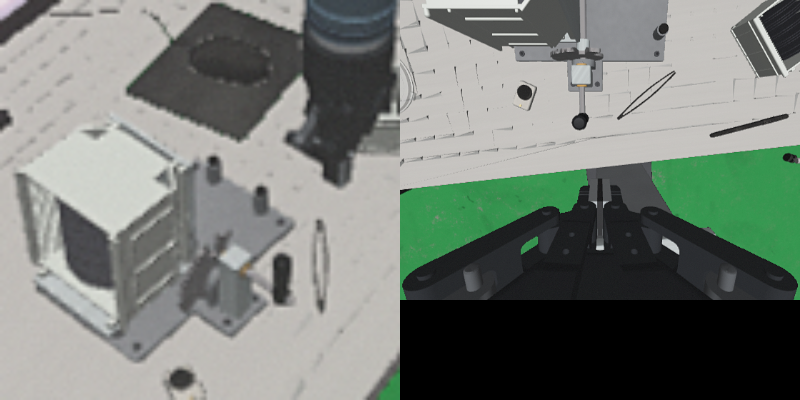

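The end wall is level (slope 0.003) at z 0.191, so the cradle is on its stops. The knob is still out at about (582,122) in the wrist half. Now push the bolt in from outside.

```bash
python3 -m handwheel '0 -1.4 0 0 255;0 -1.3 1.5 0 255;0 0 3 0 255;0 0 3 0 255;0 0 3 0 255;0 0 2 0 255;0 0 0.7 0 255;0 0 0 0 255;0 0 0 0 255'
python3 -m handwheel '0.6 0 0 0 255;0.5 0 0 0 255;0.4 0 0 0 255;0.4 0 0 0 255;0.4 0 0 0 255;0.4 0 0 0 255;0.4 0 0 0 255;0.4 0 0 0 255;0 0 0 0 255;0 0 0 0 255'
```

```text
time: 12.9
position: [0.4019, 0.0925, 0.1159]
eef_rot: [-0.001, 0.998, -0.059, 0.0]
force: [0.3, -0.2, 1.2]
width: -0.0
gripper_force: 0.0
time: 13.73
position: [0.4364, 0.0879, 0.1155]
eef_rot: [-0.0, 0.998, -0.059, 0.001]
force: [0.2, -0.4, -1.4]
width: 0.0002
gripper_force: 0.0
```

```bash
python3 -m handwheel '0.3 0 0 0 255;0.2 0 0 0 255;0 0 0 0 255;0 0 0 0 255'
python3 -m handwheel '0.2 0 0 0 255;0.2 0 0 0 255;0 0 0 0 255;0 0 0 0 255'
```

```text
time: 14.07
position: [0.4406, 0.0873, 0.1154]
eef_rot: [0.0, 0.998, -0.059, 0.0]
force: [-1.4, 0.2, 0.1]
width: 0.0001
gripper_force: 0.5
time: 14.4
position: [0.4415, 0.0872, 0.115]
eef_rot: [0.001, 0.998, -0.059, -0.003]
force: [-7.8, 0.1, 6.2]
width: 0.0001
gripper_force: 3.7
```

```bash
python3 -m handwheel '0.3 0 0 0 255;0 0 0 0 255;0 0 0 0 255'
python3 -m handwheel '-0.8 0 0 0 255;-1.2 0 0 0 255;-1.2 0 0 0 255;0 0 -3 0 255;0 0 -3 0 255;0 0 -3 0 255;0 0 -3 0 255;0 0 0 0 255;0 0 0 0 255;0 0 0 0 255'
python3 - <<'E'
from h import *
s=cam('side');w=cam('wrist');cv2.imwrite('pics/s7.png',np.hstack([cv2.resize(s['frame'][150:270,200:320],(400,400)),cv2.copyMakeBorder(cv2.resize(w['frame'],(400,300)),0,100,0,0,0)])[...,::-1])
for n,k in(('side',s),('wrist',w)):
    X=pts(k);q=X[...,:2]-[.599,.0685];a=q@[.993,-.118];b=q@[.118,.993]
    m=(abs(a)<.05)&(b>.03)&(b<.11)&(X[...,2]>.18)&(X[...,2]<.25);z=X[...,2][m];bb=b[m]
    if m.any():print(n,m.sum(),np.percentile(z,[5,50,95]).round(4),np.polyfit(bb,z,1).round(4))
    m=(abs(b)<.03)&(a>-.2)&(a<-.115)&(X[...,2]>.1)&(X[...,2]<.145)&(k['frame'].max(-1)<110)
    p=X[m];print(' knob',len(p),p.mean(0).round(4),p.min(0).round(4),p.max(0).round(4))
E
```

```text
time: 14.65
position: [0.4416, 0.087, 0.1145]
eef_rot: [0.002, 0.998, -0.059, -0.006]
force: [-11.7, 0.9, 10.7]
width: 0.0001
gripper_force: 6.3
time: 15.48
position: [0.4151, 0.0901, 0.2352]
eef_rot: [0.0, 0.998, -0.059, 0.0]
force: [0.1, 0.0, -1.2]
width: 0.0003
gripper_force: 0.0
side 580 [0.1881 0.1911 0.1938] [0.0015 0.1909]
 knob 49 [0.4567 0.0885 0.1244] [0.4499 0.0785 0.1004] [0.4672 0.0945 0.1363]
wrist 464 [0.1883 0.1919 0.1932] [0.0257 0.1899]
 knob 390 [0.4609 0.0847 0.1345] [0.4513 0.0759 0.1114] [0.4693 0.0935 0.1369]
```

View pics/s7.png

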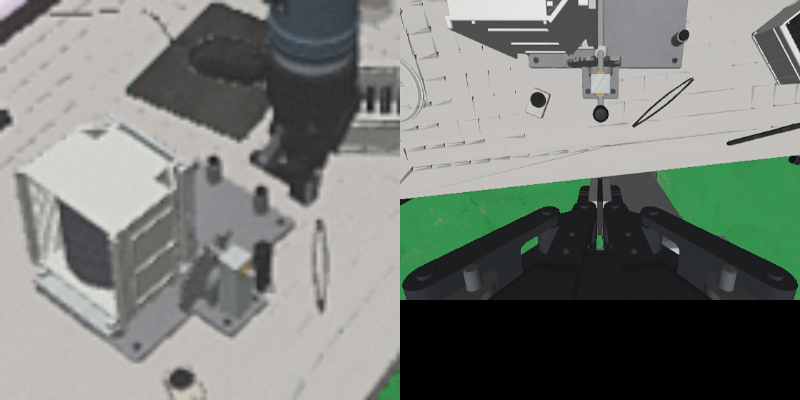

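The knob, at (600,113) in the wrist half, is back at its original position. The cassette is level on its H-bar end and the robot is clear.

```bash
python3 -c "
from plant import ctrl
print(ctrl.job_done())"
```

```text
the job is handed in; nothing more can be done
None
```

The cassette now stands on its H-bar end with the cradle on its other stops and the bolt pushed fully back in; the job was handed in at about 15.6 s with the robot touching nothing, and no verdict came back.

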